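Unload the spray bar into the packing tray in order

ROBOT

A 6-joint arm with a two-finger parallel gripper is mounted at the origin on the work surface. World frame = base frame: x ahead of the robot, y to its left, z up, the work surface at z = 0. Lengths are in mm, angles in rad, forces in N, time in s.
With the tool pointing down it reaches from about 275 to 750 mm from the base axis. Payload 10.2 kg.
Tool frame: the origin (TCP) lies midway between the tips of the shut fingers; the grasp point (between the pads) lies 19 mm behind it; z points along the fingers, y is the line along which they close (so a half turn about z gives the same grasp; the last joint's range is limited). The gripper opens to 88 mm and grips with 3 to 60 N. Pads are 18 mm wide; open, the fingers measure 123 mm over their backs; the gripper's body (75 mm by 187 mm) begins 45 mm behind the grasp point.
Start: joints at [1.016, 0.313, 1.498, -0, 1.331, -0.223], TCP at [171.029, 496.367, 238.72] pointing down, gripper open.
Joint ranges: [-2.94, 2.94], [-0.97, 2.17], [0.19, 2.56], [-1.23, 4.37], [0.02, 3.11], [-2.88, 2.88]. Speed limits (rad/s): [2.39, 2.39, 3.01, 3.14, 3.14, 3.14].

INTERFACE

Orientations are given as a 3x3 rotation matrix whose columns are the frame's x, y, z axes.
In Python, from plant import robot, viewer gives the robot as it stands.
- The arm moves only by the tool send_rows, never from a script. Its argument "rows" is a list of rows, each a list of 4 numbers: the shift along the tool's x, y, z in mm, then the turn about the tool's z in degrees. A call has exactly 10 rows; each row is the pose to reach, as a shift and turn from the pose commanded when the call began, along the tool's axes at that moment; what a row does not reach only later rows make up. A row lasts 1/12 s, in which the tool goes at most 41.7 mm and 7.16 degrees, less where a joint would pass 70% of its speed; a pose out of reach is approached as far as the arm can. A call with a gripper value outside its range is refused whole. "claw" is the opening, from 0 (shut) to 1 (fully open), set as the call begins (left out, the last holds). The fingers move at their own pace and stop on an object; the grip force is fixed at half the most. Time passes only in rows, so rows that repeat a pose let the fingers close, or fill a call up. It gives the time, the measured TCP pose, the force, the opening and the grip force at its end, in the units of the state.
- robot.state(): the state, without advancing time (a new reading comes with each control period).
- viewer.grab_frame(name): name is "side" or "top" or "wrist"; returns the picture (384x512x3 uint8, red, green, blue); there is no depth.
- viewer.get_calibration(name): a dict with "mtx" (3x3 intrinsics, pixels), "k1" (the pictures are not rectified: a ray, as slopes to the right and down, at radius r is drawn at 1 + k1 r^2 times it, then the intrinsics apply), "world_from_camera" (4x4, takes a point from camera to world coordinates); the wrist camera has in their place "T_tool_cam" (4x4, takes a point from camera to tool coordinates, whose origin is the TCP and whose axes are the flange's). Camera axes: x right, y down, z forward; pixel columns grow to the right and rows downward; lengths in mm; the calibration is good to about 2 mm. A picture is of the moment at which its call begins: read the wrist's pose just before it. get_calibration takes no time and is no camera call.
- robot.finish_job(): hands the job in; it is judged then, once.
The state is a dict: "time_s": time; "qpos": joint angles; "qd": joint speeds; "joint_torque": joint torques, N m; "tcp_pos": TCP position; "tcp_rot": TCP orientation; "ft_force": force on the tool from outside, world axes, zero at the start; "moment": the same for the moment, N m; "width": finger opening in mm; "grip_force": force on a finger pad.
Only numpy, scipy, OpenCV 4.12 (cv2) and the standard library are available. Lean on these libraries where they do the work, as an engineer would, in place of code of your own. Each camera call takes 0.05 s, during which the arm holds its last target. There are 200 camera calls.

TASK

Unload the four coloured housings from the jigs of the spray bar into the empty card tray, one to a compartment, keeping their order: the housing nearest the bar's yellow end cap goes into the compartment next to the yellow card holder, and so on along the row. Lay each one flat and the same way up, near the middle of its compartment, lengthways across the tray just as it lies across the bar. Set them down gently and drop none.

Things in the scene. Friction and masses are not known exactly. Their poses are not given: they have to be found in the camera images.
- housing_black: Gloss black lacquered plastic housing, loose, 30 g: a frame 54 mm long (x), 32 wide (y), 18 high, with a 38 x 20 mm window. Flat 8 mm thick end walls, outer faces at x = +-27 mm, 18 mm high; side rails lower (about 15 mm). Origin: centre of the underside, z up. Starts flat on jig_black, its length across the bar; lifts straight up. End for end does not matter.
- housing_white: White lacquered plastic housing, loose, 30 g: a frame 54 mm long (x), 32 wide (y), 18 high, with a 38 x 20 mm window. Flat 8 mm thick end walls, outer faces at x = +-27 mm, 18 mm high; side rails lower (about 15 mm). Origin: centre of the underside, z up. Starts flat on jig_white, its length across the bar; lifts straight up. End for end does not matter.
- housing_red: Red lacquered plastic housing, loose, 30 g: a frame 54 mm long (x), 32 wide (y), 18 high, with a 38 x 20 mm window. Flat 8 mm thick end walls, outer faces at x = +-27 mm, 18 mm high; side rails lower (about 15 mm). Origin: centre of the underside, z up. Starts flat on jig_red, its length across the bar; lifts straight up. End for end does not matter.
- housing_blue: Blue lacquered plastic housing, loose, 30 g: a frame 54 mm long (x), 32 wide (y), 18 high, with a 38 x 20 mm window. Flat 8 mm thick end walls, outer faces at x = +-27 mm, 18 mm high; side rails lower (about 15 mm). Origin: centre of the underside, z up. Starts flat on jig_blue, its length across the bar; lifts straight up. End for end does not matter.
- jig_black: Fixed steel jig that carries the black housing at the start; one of 4 alike, 72 mm apart along the aluminium spray bar (top 32 mm above the bench), order drawn anew. Origin: its foot, on the bar; y along the bar, x across. Plate 44 x 24 mm, 41 mm above the origin, bears the housing (underside 73 mm above the bench); a 28 x 10 mm block stands 5 mm into its window.
- jig_white: Fixed steel jig that carries the white housing at the start; one of 4 alike, 72 mm apart along the aluminium spray bar (top 32 mm above the bench), order drawn anew. Origin: its foot, on the bar; y along the bar, x across. Plate 44 x 24 mm, 41 mm above the origin, bears the housing (underside 73 mm above the bench); a 28 x 10 mm block stands 5 mm into its window.
- jig_red: Fixed steel jig that carries the red housing at the start; one of 4 alike, 72 mm apart along the aluminium spray bar (top 32 mm above the bench), order drawn anew. Origin: its foot, on the bar; y along the bar, x across. Plate 44 x 24 mm, 41 mm above the origin, bears the housing (underside 73 mm above the bench); a 28 x 10 mm block stands 5 mm into its window.
- jig_blue: Fixed steel jig that carries the blue housing at the start; one of 4 alike, 72 mm apart along the aluminium spray bar (top 32 mm above the bench), order drawn anew. Origin: its foot, on the bar; y along the bar, x across. Plate 44 x 24 mm, 41 mm above the origin, bears the housing (underside 73 mm above the bench); a 28 x 10 mm block stands 5 mm into its window.
- tray: Brown card tray, fixed, 92 (x) by 292 mm (y). Origin: centre of underside, z up. 4 compartments, centres at x = 0, y = 108 (first), 36, -36, -108 mm, inside 84 (x) by 68 (y). Floor 5 mm above the bench; walls 4 mm thick, only 6 mm above the floor: hold a housing by its upper 10 mm to clear them. On the +y end wall a yellow holder (60 x 14 x 20 mm) with a white card (42 mm); a grey clip at -y.
- bar_cap: Yellow plastic end cap of the spray bar, fixed, 42 x 14 x 30 mm, its top 35 mm above the bench. It marks the first end of the bar: either end, drawn anew (a black cap is on the other). Origin: centre of its underside. Along the bar the four jigs stand 59, 131, 203 and 275 mm from it.

How it is judged (in metres and radians):
At the end, for the whole second after the job is handed in: Each housing lies flat, same face up, on the floor of its compartment, within 15 mm of the centre along and across, lengthways across the tray within 0.35 rad, released and at rest; counted from the yellow card holder they keep the order they had on the bar from its yellow cap (x of housing_black in the frame of tray between -0.015 and 0.015 m and z of each of housing_black, housing_white, housing_red, housing_blue in the frame of tray below 0.0085 m and angle between each of housing_black, housing_white, housing_red, housing_blue's own z axis and vertical below 0.1 rad and angle between the x axis of each of housing_black, housing_white, housing_red, housing_blue and the x axis of tray, either way round below 0.35 rad and linear speed of each of housing_black, housing_white, housing_red, housing_blue below 0.02 m/s and angular speed of each of housing_black, housing_white, housing_red, housing_blue below 0.2 rad/s and x of housing_white in the frame of tray between -0.015 and 0.015 m and x of housing_red in the frame of tray between -0.015 and 0.015 m and x of housing_blue in the frame of tray between -0.015 and 0.015 m and ((horizontal distance between jig_black and bar_cap between 0.039 and 0.079 m and y of housing_black in the frame of tray between 0.093 and 0.123 m) or (horizontal distance between jig_black and bar_cap between 0.111 and 0.151 m and y of housing_black in the frame of tray between 0.021 and 0.051 m) or (horizontal distance between jig_black and bar_cap between 0.183 and 0.223 m and y of housing_black in the frame of tray between -0.051 and -0.021 m) or (horizontal distance between jig_black and bar_cap between 0.255 and 0.295 m and y of housing_black in the frame of tray between -0.123 and -0.093 m)) and ((horizontal distance between jig_white and bar_cap between 0.039 and 0.079 m and y of housing_white in the frame of tray between 0.093 and 0.123 m) or (horizontal distance between jig_white and bar_cap between 0.111 and 0.151 m and y of housing_white in the frame of tray between 0.021 and 0.051 m) or (horizontal distance between jig_white and bar_cap between 0.183 and 0.223 m and y of housing_white in the frame of tray between -0.051 and -0.021 m) or (horizontal distance between jig_white and bar_cap between 0.255 and 0.295 m and y of housing_white in the frame of tray between -0.123 and -0.093 m)) and ((horizontal distance between jig_red and bar_cap between 0.039 and 0.079 m and y of housing_red in the frame of tray between 0.093 and 0.123 m) or (horizontal distance between jig_red and bar_cap between 0.111 and 0.151 m and y of housing_red in the frame of tray between 0.021 and 0.051 m) or (horizontal distance between jig_red and bar_cap between 0.183 and 0.223 m and y of housing_red in the frame of tray between -0.051 and -0.021 m) or (horizontal distance between jig_red and bar_cap between 0.255 and 0.295 m and y of housing_red in the frame of tray between -0.123 and -0.093 m)) and ((horizontal distance between jig_blue and bar_cap between 0.039 and 0.079 m and y of housing_blue in the frame of tray between 0.093 and 0.123 m) or (horizontal distance between jig_blue and bar_cap between 0.111 and 0.151 m and y of housing_blue in the frame of tray between 0.021 and 0.051 m) or (horizontal distance between jig_blue and bar_cap between 0.183 and 0.223 m and y of housing_blue in the frame of tray between -0.051 and -0.021 m) or (horizontal distance between jig_blue and bar_cap between 0.255 and 0.295 m and y of housing_blue in the frame of tray between -0.123 and -0.093 m))); the robot touches nothing.
It fails at once if the black housing is dropped: it moves faster than 0.6 m/s (a free fall of some 18 mm) with no finger touching it (linear speed of housing_black above 0.6 m/s and contact force between the fingers and housing_black below 0.02 N).
It fails at once if the white housing is dropped: it moves faster than 0.6 m/s (a free fall of some 18 mm) with no finger touching it (linear speed of housing_white above 0.6 m/s and contact force between the fingers and housing_white below 0.02 N).
It fails at once if the red housing is dropped: it moves faster than 0.6 m/s (a free fall of some 18 mm) with no finger touching it (linear speed of housing_red above 0.6 m/s and contact force between the fingers and housing_red below 0.02 N).
It fails at once if the blue housing is dropped: it moves faster than 0.6 m/s (a free fall of some 18 mm) with no finger touching it (linear speed of housing_blue above 0.6 m/s and contact force between the fingers and housing_blue below 0.02 N).
It also fails if it takes over 106 s, if anything falls off the work surface, if the arm or the gripper's body presses on something with over 40 N, if the wrist force passes 120 N, or if a joint passes its speed limit or range.

## Working session

There is one attempt and no reset: what is moved stays moved. The work goes in short steps, Python scripts to look and compute and a tool call to move; the robot and the scene stay as the last step left them, time stands still between calls to the robot, and variables do not carry over. Pictures are saved under pics/ and viewed, at most 14 in all, crops included, and the job is handed in when it is done.

Besides the shell and the picture viewer there is one more tool, called as a command line: name --pt "numbers of a row" for each row, then --argument value for the rest. send_rows: Moves the arm, as the interface text tells. Its arguments: {"type":"object","properties":{"rows":{"type":"array"},"claw":{"type":"number"}},"required":["rows"]}

```bash
mkdir -p pics; python3 - <<'E'
from plant import robot, viewer
import cv2, numpy as np
np.set_printoptions(precision=4,suppress=True)
s=robot.state(); print(s['time_s'],s['tcp_pos'],s['tcp_rot'],s['width'])
for n in('top','side','wrist'):
    cv2.imwrite(f'pics/{n}0.png',cv2.cvtColor(viewer.grab_frame(n),cv2.COLOR_RGB2BGR)); print(n,viewer.get_calibration(n))
E
```

```text
0.0 [170.8954 496.1488 238.1652] [[-0.9455  0.3258 -0.0007]
 [ 0.3258  0.9455 -0.0011]
 [ 0.0003 -0.0012 -1.    ]] 88.09065815466117
top {'mtx': array([[496.6865,   0.    , 256.9368],
       [  0.    , 496.6865, 197.3595],
       [  0.    ,   0.    ,   1.    ]]), 'k1': 0.0388300897302003, 'world_from_camera': array([[   0.0235,   -0.9946,    0.1006,  385.9676],
       [  -0.9997,   -0.0224,    0.0118,  -34.1657],
       [  -0.0095,   -0.1009,   -0.9949, 1279.1297],
       [   0.    ,    0.    ,    0.    ,    1.    ]])}
side {'mtx': array([[421.5523,   0.    , 249.329 ],
       [  0.    , 421.5523, 187.9188],
       [  0.    ,   0.    ,   1.    ]]), 'k1': -0.07888402258565155, 'world_from_camera': array([[   0.8519,   -0.3149,    0.4185,   74.7164],
       [  -0.5238,   -0.511 ,    0.6816, -743.0414],
       [  -0.0008,   -0.7998,   -0.6003,  712.3672],
       [   0.    ,    0.    ,    0.    ,    1.    ]])}
wrist {'mtx': array([[313.0816,   0.    , 253.8839],
       [  0.    , 313.0816, 191.6291],
       [  0.    ,   0.    ,   1.    ]]), 'k1': -0.01831293761012434, 'T_tool_cam': array([[   0.0001,   -0.9658,   -0.2592,   66.5644],
       [   1.    ,    0.0004,   -0.0011,   -1.0965],
       [   0.0012,   -0.2592,    0.9658, -146.0604],
       [   0.    ,    0.    ,    0.    ,    1.    ]])}
```

View pics/top0.png

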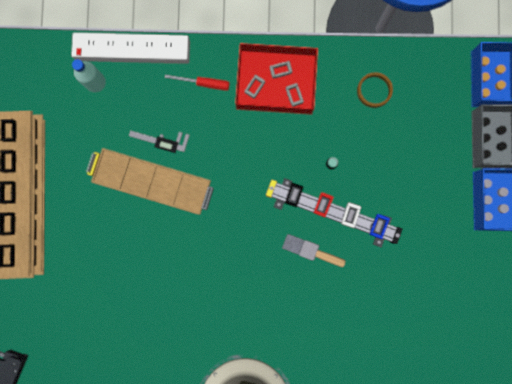

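View pics/side0.png

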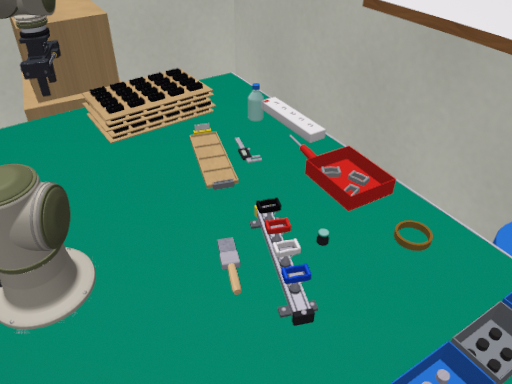

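The top view shows the bar at lower right. Its yellow cap is near (272,188), followed by black (294,195), red (323,205), white (351,215) and blue (380,227). The tray is on the left, with its yellow holder at (93,163) and clip at (208,199). Next I'll enlarge both.

```bash
python3 - <<'E'
import cv2
im=cv2.imread('pics/top0.png')
a=cv2.resize(im[175:247,262:408],None,fx=5,fy=5,interpolation=cv2.INTER_CUBIC)
b=cv2.resize(im[142:218,82:218],None,fx=5,fy=5,interpolation=cv2.INTER_CUBIC)
cv2.imwrite('pics/bar.png',a);cv2.imwrite('pics/tray.png',b)
E
```

```text
(no output)
```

View pics/bar.png

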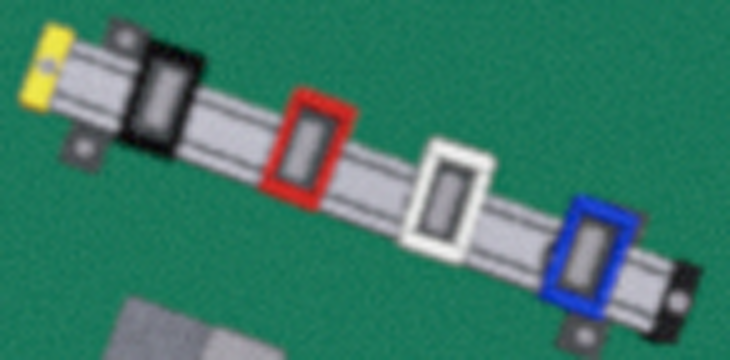

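View pics/tray.png

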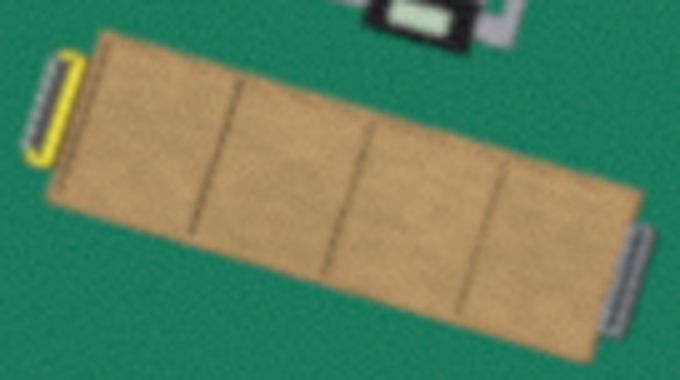

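The bar crop gives housing centres (164,98), (308,149), (447,200) and (588,257) at the z=91 tops. The tray crop gives outer corners (102,30), (643,190), (592,362) and (47,202).

```bash
cat > h.py <<'E'
from plant import robot, viewer
import cv2, numpy as np
np.set_printoptions(precision=2,suppress=True)
def save(n,f): 
    im=viewer.grab_frame(n); cv2.imwrite(f'pics/{f}.png',cv2.cvtColor(im,cv2.COLOR_RGB2BGR))
def world(name,px,z,st=None):
    c=viewer.get_calibration(name)
    if name=='wrist':
        T=np.eye(4); T[:3,:3]=st['tcp_rot']; T[:3,3]=st['tcp_pos']; T=T@c['T_tool_cam']
    else: T=c['world_from_camera']
    # drawn = slope*(1+k1 r^2)
    p=cv2.undistortPoints(np.array(px,float).reshape(-1,1,2),c['mtx'],np.array([c['k1'],0,0,0,0]))[:,0]
    d=np.c_[p,np.ones(len(p))]@T[:3,:3].T; o=T[:3,3]
    return o+d*((z-o[2])/d[:,2])[:,None]
E
python3 - <<'E'
from h import *
cr=lambda p,x,y:(np.array(p,float)+.5)/5-.5+[x,y]
H={'black':[(157,37),(205,57),(173,158),(122,140)],'red':[(300,88),(356,107),(315,211),(262,189)],'white':[(433,137),(496,157),(462,265),(400,242)],'blue':[(577,195),(638,217),(597,318),(542,297)]}
C=[]
for k,v in H.items():
    w=world('top',cr(v,262,175),91)[:,:2]; m=w.mean(0);C.append(m)
    ax=(w[0]+w[1]-w[2]-w[3])/2; print(k,m,'len',np.linalg.norm(ax),'dir',np.degrees(np.arctan2(ax[1],ax[0])),'wid',np.linalg.norm(w[0]-w[1]+w[3]-w[2])/2)
C=np.array(C);d=np.diff(C,axis=0);print(np.linalg.norm(d,axis=1)); e=C[3]-C[0];print('bar dir',np.degrees(np.arctan2(e[1],e[0])))
cap=world('top',cr([(46,67)],262,175),35)[0,:2];print('cap',cap,np.linalg.norm(C-cap,axis=1))
w=world('top',cr([(102,30),(643,190),(592,362),(47,202)],82,142),11)[:,:2];print(w,w.mean(0))
l=np.linalg.norm(np.diff(w[[0,1,2,3,0]],axis=0),axis=1);print(l)
y=(w[0]+w[3]-w[1]-w[2]);y/=np.linalg.norm(y);print('tray y',np.degrees(np.arctan2(y[1],y[0])))
for t in(108,36,-36,-108):print(w.mean(0)+t*y)
E
```

```text
black [ 515.88 -110.02] len 51.97741430525297 dir -17.11685041433931 wid 25.427147254142973
red [ 492.97 -179.31] len 53.02672350352168 dir -20.29020546767573 wid 27.737031323127923
white [ 469.8  -245.97] len 53.681365487392654 dir -17.034776793320322 wid 31.258126242850455
blue [ 444.43 -312.7 ] len 51.940640096133485 dir -20.348162872504073 wid 28.999128139423
[72.99 70.57 71.39]
bar dir -109.42005316675912
cap [536.34 -53.77] [ 59.86 132.83 203.4  274.76]
[[634.72 385.12]
 [557.54 102.41]
 [468.19 125.59]
 [544.34 408.47]] [551.2 255.4]
[293.05  92.31 292.95  93.34]
tray y 74.83225757431032
[579.46 359.64]
[560.62 290.14]
[541.78 220.65]
[522.94 151.16]
```

```bash
cat >> h.py <<'E'
BAR={'black':(515.9,-110.0),'red':(492.5,-178.4),'white':(468.6,-246.0),'blue':(444.6,-313.5)}
TRAY={'black':(579.5,359.6),'red':(560.6,290.1),'white':(541.8,220.7),'blue':(522.9,151.2)}
def go(x,y,z,psi):
    s=robot.state();R=s['tcp_rot'];p=s['tcp_pos']
    now=np.degrees(np.arctan2(R[1,1],R[0,1]))
    print('at',p,'psi %.2f'%now,'t %.2f'%s['time_s'],'w %.1f'%s['width'],'| shift',R.T@(np.array([x,y,z])-p),'turn %.2f'%(now-psi))
E
python3 -c "
from h import *
go(*BAR['black'],200,-19.4)"
```

```text
at [170.92 496.22 238.3 ] psi 70.99 t 0.15 w 88.3 | shift [-523.62 -460.77   38.61] turn 90.39
```

send_rows --pt "-15 -13 2 3" --pt "-40 -35 4 8" --pt "-66 -58 6 13" --pt "-93 -82 8 18" --pt "-120 -106 10 23" --pt "-147 -129 12 28" --pt "-174 -153 14 33" --pt "-201 -177 16 38" --pt "-228 -200 18 43" --pt "-255 -224 19 48" --claw 1

```text
time_s: 0.98
tcp_pos: [339.5, 199.9, 219.6]
tcp_rot: [[-0.387, 0.922, -0.0], [0.922, 0.387, 0.0], [0.0, -0.0, -1.0]]
ft_force: [0.4, 0.2, -0.4]
width: 88.0
grip_force: 0.0
```

```bash
python3 -c "
from h import *
go(*BAR['black'],200,-19.4)"
```

```text
at [339.48 199.93 219.57] psi 22.75 t 0.98 w 88.0 | shift [-354.04   42.85   19.53] turn 42.15
```

send_rows --pt "-38 5 3 5" --pt "-76 9 5 10" --pt "-114 14 8 15" --pt "-152 18 10 20" --pt "-190 23 12 25" --pt "-228 28 14 30" --pt "-266 32 16 35" --pt "-304 37 18 40" --pt "-336 41 19 42" --pt "-354 43 20 42"

```text
time_s: 1.82
tcp_pos: [518.0, -110.6, 199.1]
tcp_rot: [[0.33, 0.944, -0.0], [0.944, -0.33, -0.0], [-0.0, -0.0, -1.0]]
ft_force: [-0.4, 0.3, 0.3]
width: 87.9
grip_force: 0.0
```

```bash
python3 -c "
from h import *
go(*BAR['black'],200,-19.4)
s=robot.state();print(s['tcp_pos'],s['tcp_rot']); save('wrist','w1')"
```

```text
at [ 517.96 -110.6   199.1 ] psi -19.26 t 1.82 w 87.9 | shift [-0.12 -2.14 -0.9 ] turn 0.14
[ 517.96 -110.6   199.1 ] [[ 0.33  0.94 -0.  ]
 [ 0.94 -0.33 -0.  ]
 [-0.   -0.   -1.  ]]
```

View pics/w1.png

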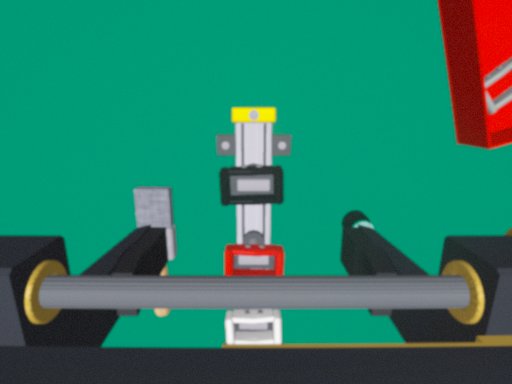

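The wrist view has the bar straight ahead. The yellow cap is at (254,115), the black housing's far top edge is at row 168 with columns 222–283, and red's far edge is at row 245 with columns 225–284. I'll check these against the top-camera estimate.

```bash
python3 -c "
from h import *
s=robot.state()
u=np.array([np.cos(np.radians(70.6)),np.sin(np.radians(70.6))])
for n,a in(('black',[(221.5,168),(283.5,168)]),('red',[(225,245),(284,245)])):
  w=world('wrist',a,91,s)[:,:2]; print(n,np.linalg.norm(w[1]-w[0]), w.mean(0)-16*u, BAR[n], np.degrees(np.arctan2(*(w[1]-w[0])[::-1])))
c=world('wrist',[(254,115)],35,s)[0]; print(c)
im=cv2.imread('pics/w1.png'); cv2.imwrite('pics/w1c.png',cv2.resize(im[95:285,200:310],None,fx=3,fy=3,interpolation=cv2.INTER_CUBIC))
"
```

```text
black 51.046274430721816 [ 517.53 -110.65] (515.9, -110.0) -19.215784273976663
red 51.996404385694795 [ 496.44 -176.25] (492.5, -178.4) -19.205894026521985
[537.52 -57.17  35.  ]
```

View pics/w1c.png

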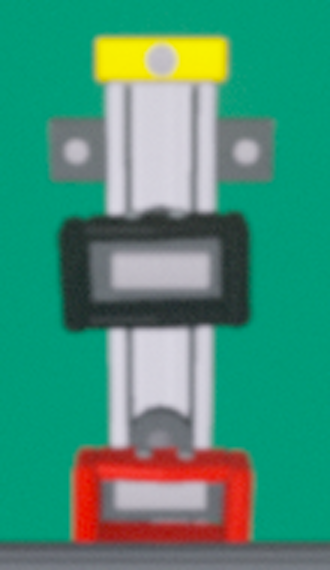

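The black housing agrees to within 2 mm between the two cameras, so I'll go down on it to TCP z 82 (9 mm below its top).

send_rows --pt "0 -1 15 0" --pt "0 -1 35 0" --pt "0 -1 55 0" --pt "0 -1 75 0" --pt "0 -1 90 0" --pt "0 -1 100 0" --pt "0 -1 108 0" --pt "0 -1 113 0" --pt "0 -1 117 0" --pt "0 -1 117 0"

```text
time_s: 2.7
tcp_pos: [516.0, -107.2, 82.5]
tcp_rot: [[0.326, 0.945, -0.0], [0.945, -0.326, 0.0], [0.0, -0.0, -1.0]]
ft_force: [-1.0, -0.1, 0.4]
width: 88.5
grip_force: 0.0
```

send_rows --pt "0 0 0 0" --pt "0 0 0 0" --pt "0 0 0 0" --pt "0 0 0 0" --pt "0 0 0 0" --pt "0 0 0 0" --pt "0 0 0 0" --pt "0 0 0 0" --pt "0 0 0 0" --pt "0 0 0 0" --claw 0

```text
time_s: 3.53
tcp_pos: [516.1, -107.3, 82.9]
tcp_rot: [[0.326, 0.945, 0.0], [0.945, -0.326, -0.0], [-0.0, 0.0, -1.0]]
ft_force: [-0.2, 0.2, 2.1]
width: 53.4
grip_force: 29.9
```

```bash
python3 -c "
from h import *
go(*BAR['black'],82,-19.4)
save('side','s1'); im=cv2.imread('pics/s1.png'); cv2.imwrite('pics/s1c.png',cv2.resize(im[130:300,200:340],None,fx=3,fy=3,interpolation=cv2.INTER_CUBIC))"
```

```text
at [ 516.14 -107.29   82.91] psi -19.01 t 3.53 w 53.4 | shift [-2.65  0.65  0.91] turn 0.39
```

View pics/s1c.png

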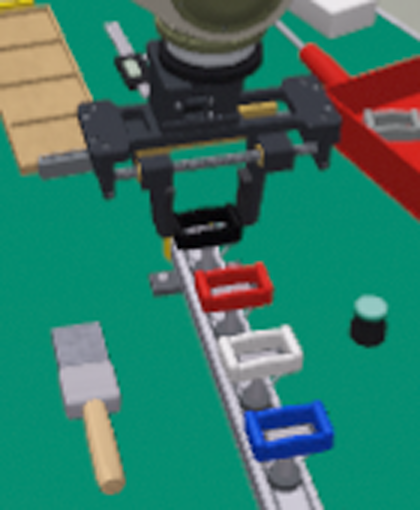

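The crop shows the fingers on both end walls of the black housing. Width reads 53.4 mm and grip 30 N, as expected, so I'll lift it and carry it across.

send_rows --pt "0 0 -4 0" --pt "0 0 -12 0" --pt "0 0 -24 0" --pt "0 0 -40 0" --pt "0 0 -58 0" --pt "0 0 -74 0" --pt "8 -2 -84 0" --pt "25 -5 -90 0" --pt "50 -10 -90 0" --pt "80 -16 -90 -1"

```text
time_s: 4.42
tcp_pos: [527.0, -25.7, 173.3]
tcp_rot: [[0.311, 0.95, 0.001], [0.95, -0.311, -0.0], [-0.0, 0.001, -1.0]]
ft_force: [-0.1, -0.0, -0.2]
width: 53.7
grip_force: 29.9
```

send_rows --pt "34 -7 0 0" --pt "68 -14 0 0" --pt "104 -21 0 -1" --pt "140 -28 0 -1" --pt "176 -35 0 -1" --pt "212 -42 0 -2" --pt "248 -49 0 -2" --pt "284 -56 0 -3" --pt "316 -63 0 -3" --pt "340 -68 0 -3"

```text
time_s: 5.25
tcp_pos: [566.5, 321.2, 172.6]
tcp_rot: [[0.257, 0.966, -0.001], [0.966, -0.257, 0.0], [0.0, -0.001, -1.0]]
ft_force: [-0.2, 0.1, 0.0]
width: 53.8
grip_force: 29.9
```

```bash
python3 -c "
from h import *
go(*TRAY['black'],60,-15.2)"
```

```text
at [566.49 321.25 172.61] psi -14.90 t 5.25 w 53.8 | shift [ 40.4    2.78 112.61] turn 0.30
```

send_rows --pt "12 1 4 0" --pt "26 2 12 0" --pt "36 3 26 0" --pt "40 3 44 0" --pt "40 3 62 0" --pt "40 3 80 0" --pt "40 3 96 0" --pt "40 3 106 0" --pt "40 3 112 0" --pt "40 3 112 0"

```text
time_s: 6.08
tcp_pos: [580.1, 355.9, 59.7]
tcp_rot: [[0.259, 0.966, -0.002], [0.966, -0.259, -0.001], [-0.001, -0.002, -1.0]]
ft_force: [0.1, -0.0, -0.9]
width: 53.7
grip_force: 29.9
```

```bash
python3 -c "
from h import *
go(*TRAY['black'],15.5,-15.2)
im=0
save('side','s2'); im=cv2.imread('pics/s2.png'); cv2.imwrite('pics/s2c.png',cv2.resize(im[70:220,150:310],None,fx=4,fy=4,interpolation=cv2.INTER_CUBIC))"
```

```text
at [580.09 355.9   59.72] psi -15.00 t 6.08 w 53.7 | shift [ 3.47 -1.47 44.22] turn 0.20
```

View pics/s2c.png

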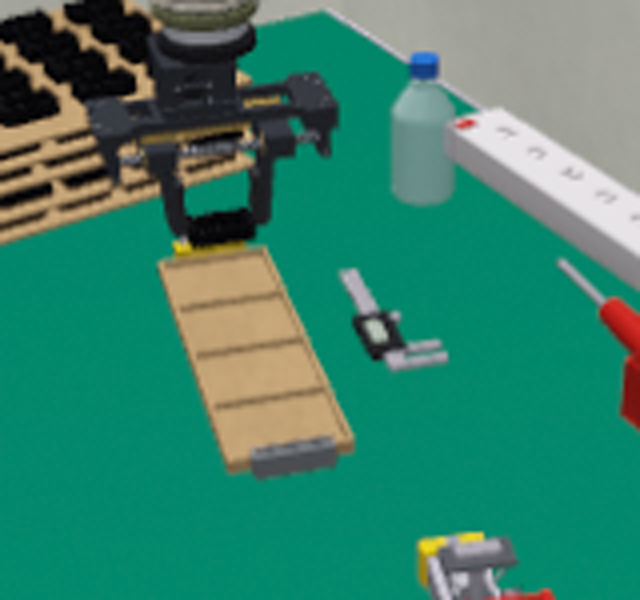

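The black housing hangs level over the first compartment, beside the yellow holder at crop (185,245). I'll lower it slowly.

send_rows --pt "1 0 5 0" --pt "3 -1 12 0" --pt "3 -1 20 0" --pt "3 -1 27 0" --pt "3 -1 33 0" --pt "3 -1 37 0" --pt "3 -1 40 0" --pt "3 -1 42 0" --pt "3 -1 43 0" --pt "3 -1 44 0"

```text
time_s: 6.97
tcp_pos: [580.7, 359.0, 16.8]
tcp_rot: [[0.259, 0.966, 0.0], [0.966, -0.259, 0.0], [0.0, 0.0, -1.0]]
ft_force: [-0.2, 0.1, -0.7]
width: 53.5
grip_force: 29.9
```

send_rows --pt "0 0 0 0" --pt "0 0 0 0" --pt "0 0 0.5 0" --pt "0 0 0.5 0" --pt "0 0 0.5 0" --pt "0 0 0.5 0" --pt "0 0 0.5 0" --pt "0 0 0.5 0" --pt "0 0 0.5 0" --pt "0 0 0.5 0"

```text
time_s: 7.8
tcp_pos: [580.5, 359.0, 16.2]
tcp_rot: [[0.259, 0.966, 0.0], [0.966, -0.259, 0.0], [0.0, 0.0, -1.0]]
ft_force: [0.2, -0.4, -0.6]
width: 53.5
grip_force: 29.9
```

send_rows --pt "0 0 0.3 0" --pt "0 0 0.6 0" --pt "0 0 0.9 0" --pt "0 0 1 0" --pt "0 0 1 0" --pt "0 0 1 0" --pt "0 0 1 0" --pt "0 0 1 0" --pt "0 0 1 0" --pt "0 0 1 0"

```text
time_s: 8.63
tcp_pos: [580.5, 359.0, 15.2]
tcp_rot: [[0.259, 0.966, 0.0], [0.966, -0.259, 0.0], [0.0, 0.0, -1.0]]
ft_force: [0.5, -0.2, 0.3]
width: 53.5
grip_force: 29.9
```

send_rows --pt "0 0 0 0" --pt "0 0 0 0" --pt "0 0 0 0" --pt "0 0 0 0" --pt "0 0 0 0" --pt "0 0 -5 0" --pt "0 0 -20 0" --pt "0 0 -50 0" --pt "0 0 -90 0" --pt "0 0 -125 0" --claw 1

```text
time_s: 9.47
tcp_pos: [580.4, 358.9, 142.5]
tcp_rot: [[0.259, 0.966, 0.0], [0.966, -0.259, 0.0], [0.0, 0.0, -1.0]]
ft_force: [0.1, 0.6, 0.3]
width: 88.2
grip_force: 0.0
```

```bash
python3 -c "
from h import *
save('top','t1'); im=cv2.imread('pics/t1.png'); cv2.imwrite('pics/t1c.png',cv2.resize(im[175:247,262:408],None,fx=5,fy=5,interpolation=cv2.INTER_CUBIC))
go(494,-177.5,150,-19.3)"
```

```text
at [582.88 360.07 150.85] psi -15.00 t 9.52 w 88.4 | shift [-542.25   53.32   -2.73] turn 4.30
```

send_rows --pt "-15 2 -10 0" --pt "-42 4 -10 1" --pt "-76 8 -10 1" --pt "-112 11 -10 2" --pt "-150 15 -10 2" --pt "-188 19 -10 2" --pt "-226 22 -10 3" --pt "-264 26 -10 3" --pt "-302 30 -10 4" --pt "-340 34 -10 4"

```text
time_s: 10.35
tcp_pos: [524.7, 20.1, 150.6]
tcp_rot: [[0.326, 0.945, 0.001], [0.945, -0.326, -0.0], [0.0, 0.001, -1.0]]
ft_force: [0.0, -0.3, -0.6]
width: 88.3
grip_force: 0.0
```

send_rows --pt "-36 1 0 0" --pt "-72 3 0 0" --pt "-108 4 0 0" --pt "-140 5 0 0" --pt "-168 6 0 0" --pt "-186 7 0 0" --pt "-196 7 0 0" --pt "-200 7 0 0" --pt "-200 7 0 0" --pt "-200 7 0 0"

```text
time_s: 11.18
tcp_pos: [467.0, -168.8, 150.2]
tcp_rot: [[0.325, 0.946, 0.0], [0.946, -0.325, 0.0], [0.0, -0.0, -1.0]]
ft_force: [0.1, 0.4, -0.4]
width: 88.0
grip_force: 0.0
```

```bash
sed -i "s|^    now=.*|&\n    a=np.radians(now);R=np.array([[-np.sin(a),np.cos(a),0],[np.cos(a),np.sin(a),0],[0,0,-1]])|" h.py; python3 -c "
from h import *
go(494,-177.5,82,-19.3)"
```

```text
at [ 466.96 -168.81  150.25] psi -18.97 t 11.18 w 88.0 | shift [ 0.57 28.39 68.25] turn 0.33
```

View pics/t1c.png

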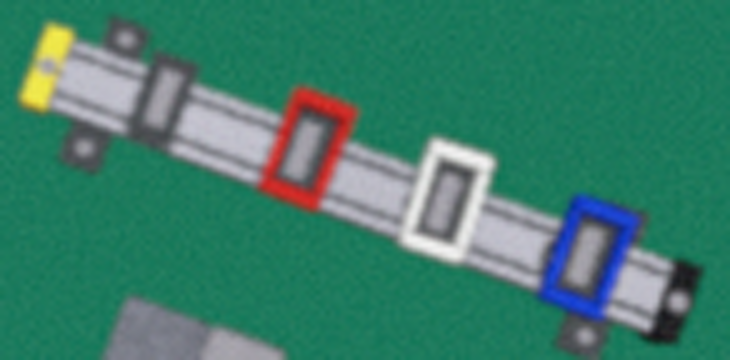

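send_rows --pt "0 10 0 0" --pt "0 22 0 0" --pt "0 28 4 0" --pt "0 28 16 0" --pt "0 28 32 0" --pt "0 28 48 0" --pt "0 28 58 0" --pt "0 28 64 0" --pt "0 28 68 0" --pt "0 28 68 0"

```text
time_s: 12.02
tcp_pos: [493.2, -178.4, 81.8]
tcp_rot: [[0.325, 0.946, -0.001], [0.946, -0.325, 0.0], [0.0, -0.001, -1.0]]
ft_force: [0.1, -0.1, 1.2]
width: 87.9
grip_force: 0.0
```

send_rows --pt "0 0 0 0" --pt "0 0 0 0" --pt "0 0 0 0" --pt "0 0 0 0" --pt "0 0 0 0" --pt "0 0 0 0" --pt "0 0 0 0" --pt "0 0 0 0" --pt "0 0 0 0" --pt "0 0 0 0" --claw 0

```text
time_s: 12.85
tcp_pos: [493.3, -178.8, 82.4]
tcp_rot: [[0.326, 0.945, 0.0], [0.945, -0.326, -0.0], [-0.0, 0.0, -1.0]]
ft_force: [-0.9, 0.2, 4.5]
width: 53.8
grip_force: 29.9
```

send_rows --pt "0 0 -4 0" --pt "0 0 -12 0" --pt "0 0 -24 0" --pt "0 0 -40 0" --pt "0 0 -58 0" --pt "0 0 -74 0" --pt "8 -2 -84 0" --pt "25 -5 -90 0" --pt "50 -10 -90 0" --pt "80 -16 -90 -1"

```text
time_s: 13.68
tcp_pos: [504.2, -97.2, 172.7]
tcp_rot: [[0.311, 0.95, 0.001], [0.95, -0.311, -0.0], [-0.0, 0.001, -1.0]]
ft_force: [-0.3, 0.9, -1.0]
width: 53.3
grip_force: 29.9
```

send_rows --pt "34 -7 0 0" --pt "68 -13 0 0" --pt "104 -20 0 -1" --pt "140 -27 0 -1" --pt "176 -34 0 -1" --pt "212 -41 0 -2" --pt "248 -48 0 -2" --pt "284 -55 0 -3" --pt "316 -61 0 -3" --pt "340 -66 0 -3"

```text
time_s: 14.52
tcp_pos: [545.8, 249.1, 172.2]
tcp_rot: [[0.257, 0.966, -0.0], [0.966, -0.257, 0.0], [0.0, -0.001, -1.0]]
ft_force: [-0.7, -0.3, 0.1]
width: 53.6
grip_force: 29.9
```

```bash
python3 -c "
from h import *
go(*TRAY['red'],18,-15.2)"
```

```text
at [545.76 249.08 172.22] psi -14.91 t 14.52 w 53.6 | shift [ 43.46   3.79 154.22] turn 0.29
```

send_rows --pt "12 1 4 0" --pt "26 2 14 0" --pt "38 3 30 0" --pt "43 4 48 0" --pt "43 4 68 0" --pt "43 4 88 0" --pt "43 4 104 0" --pt "43 4 114 0" --pt "43 4 120 0" --pt "43 4 120 0"

```text
time_s: 15.35
tcp_pos: [561.2, 286.0, 51.3]
tcp_rot: [[0.259, 0.966, -0.002], [0.966, -0.259, -0.001], [-0.001, -0.001, -1.0]]
ft_force: [0.5, 0.4, -1.0]
width: 53.5
grip_force: 29.9
```

```bash
python3 -c "
from h import *
go(*TRAY['red'],15,-15.2)"
```

```text
at [561.17 285.96  51.26] psi -15.03 t 15.35 w 53.5 | shift [ 3.85 -1.62 36.26] turn 0.17
```

send_rows --pt "2 0 5 0" --pt "4 -1 12 0" --pt "4 -1 19 0" --pt "4 -1 25 0" --pt "4 -1 29 0" --pt "4 -1 32 0" --pt "4 -1 34 0" --pt "4 -1 35 0" --pt "4 -1 35 0" --pt "4 -1 35 0"

```text
time_s: 16.18
tcp_pos: [561.7, 290.5, 17.4]
tcp_rot: [[0.259, 0.966, 0.0], [0.966, -0.259, 0.0], [0.0, 0.0, -1.0]]
ft_force: [-0.3, -0.6, -0.3]
width: 53.7
grip_force: 29.9
```

send_rows --pt "0 0 0.3 0" --pt "0 0 0.6 0" --pt "0 0 0.9 0" --pt "0 0 1 0" --pt "0 0 1 0" --pt "0 0 1 0" --pt "0 0 1 0" --pt "0 0 1 0" --pt "0 0 1 0" --pt "0 0 1 0"

```text
time_s: 17.02
tcp_pos: [561.6, 290.5, 16.2]
tcp_rot: [[0.259, 0.966, -0.0], [0.966, -0.259, -0.0], [-0.0, -0.0, -1.0]]
ft_force: [0.4, -0.0, -2.1]
width: 53.7
grip_force: 29.9
```

send_rows --pt "0 0 0.3 0" --pt "0 0 0.6 0" --pt "0 0 0.9 0" --pt "0 0 1.2 0" --pt "0 0 1.4 0" --pt "0 0 1.4 0" --pt "0 0 1.4 0" --pt "0 0 1.4 0" --pt "0 0 1.4 0" --pt "0 0 1.4 0"

```text
time_s: 17.85
tcp_pos: [561.6, 290.5, 14.9]
tcp_rot: [[0.259, 0.966, 0.0], [0.966, -0.259, 0.0], [0.0, 0.0, -1.0]]
ft_force: [-1.0, 0.1, -0.1]
width: 53.6
grip_force: 29.9
```

send_rows --pt "0 0 0 0" --pt "0 0 0 0" --pt "0 0 0 0" --pt "0 0 0 0" --pt "0 0 0 0" --pt "0 0 -5 0" --pt "0 0 -20 0" --pt "0 0 -50 0" --pt "0 0 -90 0" --pt "0 0 -130 0" --claw 1

```text
time_s: 18.68
tcp_pos: [561.1, 290.3, 146.3]
tcp_rot: [[0.259, 0.966, -0.001], [0.966, -0.259, -0.0], [-0.001, -0.001, -1.0]]
ft_force: [-0.0, 0.8, -0.0]
width: 88.0
grip_force: 0.0
```

```bash
python3 -c "
from h import *
go(*BAR['white'],150,-19.3)"
```

```text
at [561.06 290.33 146.28] psi -15.01 t 18.68 w 88.0 | shift [-541.98   49.6    -3.72] turn 4.29
```

send_rows --pt "-15 2 0 0" --pt "-42 4 0 1" --pt "-76 8 0 1" --pt "-112 11 0 2" --pt "-150 15 0 2" --pt "-188 18 0 2" --pt "-226 21 0 3" --pt "-264 25 0 3" --pt "-302 28 0 4" --pt "-340 31 0 4"

```text
time_s: 19.52
tcp_pos: [502.9, -47.6, 145.4]
tcp_rot: [[0.326, 0.945, 0.001], [0.945, -0.326, -0.0], [-0.0, 0.001, -1.0]]
ft_force: [1.0, -0.6, 0.1]
width: 88.1
grip_force: 0.0
```

```bash
python3 -c "
from h import *
go(*BAR['white'],82,-19.3)"
```

```text
at [502.92 -47.61 145.43] psi -19.05 t 19.52 w 88.1 | shift [-198.73   32.31   63.43] turn 0.25
```

send_rows --pt "-36 6 0 0" --pt "-72 12 0 0" --pt "-108 18 0 0" --pt "-140 23 0 0" --pt "-168 28 0 0" --pt "-184 31 0 0" --pt "-192 32 0 0" --pt "-196 32 8 0" --pt "-196 32 16 0" --pt "-196 32 20 0"

```text
time_s: 20.35
tcp_pos: [469.6, -240.4, 123.4]
tcp_rot: [[0.325, 0.946, -0.001], [0.946, -0.325, 0.001], [0.001, -0.002, -1.0]]
ft_force: [0.7, -0.3, -0.1]
width: 88.2
grip_force: 0.0
```

```bash
python3 -c "
from h import *
go(*BAR['white'],82,-19.3)"
```

```text
at [ 469.57 -240.4   123.39] psi -18.97 t 20.35 w 88.2 | shift [-5.61  0.9  41.39] turn 0.33
```

send_rows --pt "-3 1 2 0" --pt "-5 1 6 0" --pt "-5 1 14 0" --pt "-5 1 22 0" --pt "-5 1 30 0" --pt "-5 1 36 0" --pt "-5 1 40 0" --pt "-5 1 41 0" --pt "-5 1 41 0" --pt "-5 1 41 0"

```text
time_s: 21.18
tcp_pos: [469.3, -246.8, 84.0]
tcp_rot: [[0.326, 0.945, 0.0], [0.945, -0.326, -0.0], [-0.0, 0.0, -1.0]]
ft_force: [0.3, -1.2, 0.4]
width: 88.0
grip_force: 0.0
```

send_rows --pt "0 0 0 0" --pt "0 0 0 0" --pt "0 0 0 0" --pt "0 0 0 0" --pt "0 0 0 0" --pt "0 0 0 0" --pt "0 0 0 0" --pt "0 0 0 0" --pt "0 0 0 0" --pt "0 0 0 0" --claw 0

```text
time_s: 22.02
tcp_pos: [469.2, -246.8, 83.9]
tcp_rot: [[0.326, 0.945, 0.0], [0.945, -0.326, -0.0], [-0.0, 0.0, -1.0]]
ft_force: [-0.3, 1.0, 1.1]
width: 53.3
grip_force: 29.9
```

send_rows --pt "0 0 -4 0" --pt "0 0 -12 0" --pt "0 0 -24 0" --pt "0 0 -40 0" --pt "0 0 -58 0" --pt "0 0 -74 0" --pt "8 -2 -84 0" --pt "25 -5 -90 0" --pt "50 -10 -90 0" --pt "80 -16 -90 -1"

```text
time_s: 22.85
tcp_pos: [480.1, -165.2, 174.4]
tcp_rot: [[0.311, 0.95, 0.001], [0.95, -0.311, -0.001], [-0.0, 0.001, -1.0]]
ft_force: [0.8, 0.1, 0.3]
width: 53.3
grip_force: 29.9
```

send_rows --pt "34 -6 0 0" --pt "68 -12 0 0" --pt "104 -19 0 -1" --pt "140 -25 0 -1" --pt "176 -31 0 -1" --pt "212 -37 0 -2" --pt "248 -43 0 -2" --pt "284 -49 0 -3" --pt "316 -55 0 -3" --pt "340 -59 0 -3"

```text
time_s: 23.68
tcp_pos: [528.5, 178.8, 174.1]
tcp_rot: [[0.257, 0.966, -0.0], [0.966, -0.257, 0.0], [0.0, -0.0, -1.0]]
ft_force: [0.1, -0.5, -0.2]
width: 53.6
grip_force: 29.9
```

```bash
python3 -c "
from h import *
go(*TRAY['white'],52,-15.2)"
```

```text
at [528.48 178.83 174.05] psi -14.91 t 23.68 w 53.6 | shift [ 43.89   2.1  122.05] turn 0.29
```

send_rows --pt "12 0 4 0" --pt "26 1 14 0" --pt "38 1 30 0" --pt "43 1 48 0" --pt "43 1 68 0" --pt "43 1 88 0" --pt "43 1 104 0" --pt "43 1 116 0" --pt "43 1 120 0" --pt "43 1 120 0"

```text
time_s: 24.52
tcp_pos: [540.9, 216.7, 53.2]
tcp_rot: [[0.259, 0.966, -0.001], [0.966, -0.259, -0.0], [-0.001, -0.001, -1.0]]
ft_force: [0.6, -0.8, 0.1]
width: 53.5
grip_force: 29.9
```

```bash
python3 -c "
from h import *
go(*TRAY['white'],16,-15.2)"
```

```text
at [540.92 216.66  53.16] psi -15.03 t 24.52 w 53.5 | shift [ 4.13 -0.2  37.16] turn 0.17
```

send_rows --pt "2 0 5 0" --pt "4 0 12 0" --pt "4 0 19 0" --pt "4 0 25 0" --pt "4 0 29 0" --pt "4 0 32 0" --pt "4 0 34 0" --pt "4 0 35 0" --pt "4 0 35 0" --pt "4 0 35 0"

```text
time_s: 25.35
tcp_pos: [542.4, 220.9, 19.0]
tcp_rot: [[0.259, 0.966, 0.0], [0.966, -0.259, 0.0], [0.0, 0.0, -1.0]]
ft_force: [-0.2, 0.9, 0.3]
width: 53.5
grip_force: 29.9
```

send_rows --pt "0 0 0.3 0" --pt "0 0 0.6 0" --pt "0 0 0.9 0" --pt "0 0 1.2 0" --pt "0 0 1.5 0" --pt "0 0 1.8 0" --pt "0 0 2 0" --pt "0 0 2 0" --pt "0 0 2 0" --pt "0 0 2 0"

```text
time_s: 26.18
tcp_pos: [542.3, 220.9, 16.8]
tcp_rot: [[0.259, 0.966, 0.0], [0.966, -0.259, -0.0], [-0.0, 0.0, -1.0]]
ft_force: [0.0, -0.4, -0.7]
width: 53.4
grip_force: 29.9
```

Another 0.8 mm down, then release.

send_rows --pt "0 0 0.2 0" --pt "0 0 0.4 0" --pt "0 0 0.6 0" --pt "0 0 0.8 0" --pt "0 0 0.8 0" --pt "0 0 0.8 0" --pt "0 0 0.8 0" --pt "0 0 0.8 0" --pt "0 0 0.8 0" --pt "0 0 0.8 0"

```text
time_s: 27.02
tcp_pos: [542.3, 220.9, 16.0]
tcp_rot: [[0.259, 0.966, -0.0], [0.966, -0.259, 0.0], [-0.0, -0.0, -1.0]]
ft_force: [0.2, 0.1, 0.6]
width: 53.6
grip_force: 29.9
```

send_rows --pt "0 0 0 0" --pt "0 0 0 0" --pt "0 0 0 0" --pt "0 0 0 0" --pt "0 0 0 0" --pt "0 0 -5 0" --pt "0 0 -20 0" --pt "0 0 -50 0" --pt "0 0 -90 0" --pt "0 0 -130 0" --claw 1

```text
time_s: 27.85
tcp_pos: [541.7, 220.7, 147.5]
tcp_rot: [[0.259, 0.966, -0.001], [0.966, -0.259, -0.0], [-0.001, -0.001, -1.0]]
ft_force: [-0.0, 0.5, -0.7]
width: 88.1
grip_force: 0.0
```

send_rows --pt "-15 2 0 0" --pt "-42 4 0 1" --pt "-76 7 0 1" --pt "-112 10 0 2" --pt "-150 13 0 2" --pt "-188 16 0 2" --pt "-226 19 0 3" --pt "-264 22 0 3" --pt "-302 25 0 4" --pt "-340 28 0 4"

```text
time_s: 28.68
tcp_pos: [480.6, -116.5, 146.6]
tcp_rot: [[0.327, 0.945, 0.001], [0.945, -0.327, -0.0], [-0.0, 0.001, -1.0]]
ft_force: [0.7, -0.1, -0.2]
width: 87.7
grip_force: 0.0
```

```bash
python3 -c "
from h import *
go(*BAR['blue'],82,-19.3)"
```

```text
at [ 480.63 -116.51  146.59] psi -19.06 t 28.68 w 87.7 | shift [-197.96   30.26   64.59] turn 0.24
```

send_rows --pt "-36 6 0 0" --pt "-72 12 0 0" --pt "-108 18 0 0" --pt "-140 23 0 0" --pt "-168 27 0 0" --pt "-184 29 0 0" --pt "-191 30 0 0" --pt "-193 30 8 0" --pt "-193 30 16 0" --pt "-193 30 20 0"

```text
time_s: 29.52
tcp_pos: [446.6, -305.6, 124.6]
tcp_rot: [[0.325, 0.946, -0.001], [0.946, -0.325, 0.002], [0.001, -0.002, -1.0]]
ft_force: [0.4, 0.4, -0.9]
width: 88.1
grip_force: 0.0
```

```bash
python3 -c "
from h import *
go(*BAR['blue'],82,-19.3)"
```

```text
at [ 446.62 -305.58  124.56] psi -18.95 t 29.52 w 88.1 | shift [-8.15  0.66 42.56] turn 0.35
```

send_rows --pt "-4 1 2 0" --pt "-6 1 6 0" --pt "-6 1 14 0" --pt "-6 1 22 0" --pt "-6 1 30 0" --pt "-6 1 37 0" --pt "-6 1 41 0" --pt "-6 1 43 0" --pt "-6 1 43 0" --pt "-6 1 43 0"

```text
time_s: 30.35
tcp_pos: [445.9, -313.1, 83.2]
tcp_rot: [[0.326, 0.945, 0.0], [0.945, -0.326, -0.0], [-0.0, 0.0, -1.0]]
ft_force: [0.2, -0.5, 0.0]
width: 88.3
grip_force: 0.0
```

send_rows --pt "0 0 0 0" --pt "0 0 0 0" --pt "0 0 0 0" --pt "0 0 0 0" --pt "0 0 0 0" --pt "0 0 0 0" --pt "0 0 0 0" --pt "0 0 0 0" --pt "0 0 0 0" --pt "0 0 0 0" --claw 0

```text
time_s: 31.18
tcp_pos: [445.8, -313.0, 83.1]
tcp_rot: [[0.326, 0.945, 0.0], [0.945, -0.326, -0.0], [-0.0, 0.0, -1.0]]
ft_force: [-0.5, -0.4, 0.6]
width: 53.4
grip_force: 30.0
```

send_rows --pt "0 0 -4 0" --pt "0 0 -12 0" --pt "0 0 -24 0" --pt "0 0 -40 0" --pt "0 0 -58 0" --pt "0 0 -74 0" --pt "8 -2 -84 0" --pt "25 -5 -90 0" --pt "50 -10 -90 0" --pt "80 -16 -90 -1"

```text
time_s: 32.02
tcp_pos: [456.6, -231.5, 173.6]
tcp_rot: [[0.311, 0.951, 0.001], [0.951, -0.311, -0.001], [-0.0, 0.001, -1.0]]
ft_force: [0.7, -0.3, -0.9]
width: 53.6
grip_force: 30.0
```

send_rows --pt "34 -6 0 0" --pt "68 -12 0 0" --pt "104 -18 0 -1" --pt "140 -24 0 -1" --pt "176 -29 0 -1" --pt "212 -35 0 -2" --pt "248 -41 0 -2" --pt "284 -47 0 -3" --pt "316 -52 0 -3" --pt "340 -55 0 -3"

```text
time_s: 32.85
tcp_pos: [508.9, 111.2, 173.3]
tcp_rot: [[0.257, 0.966, -0.0], [0.966, -0.257, 0.0], [0.0, -0.0, -1.0]]
ft_force: [0.2, -0.4, -0.4]
width: 53.7
grip_force: 30.0
```

```bash
python3 -c "
from h import *
go(*TRAY['blue'],52,-15.2)"
```

```text
at [508.93 111.18 173.32] psi -14.91 t 32.85 w 53.7 | shift [ 42.26   3.2  121.32] turn 0.29
```

send_rows --pt "12 1 4 0" --pt "26 1 14 0" --pt "37 2 30 0" --pt "42 3 48 0" --pt "42 3 68 0" --pt "42 3 88 0" --pt "42 3 104 0" --pt "42 3 116 0" --pt "42 3 120 0" --pt "42 3 120 0"

```text
time_s: 33.68
tcp_pos: [522.8, 147.5, 52.2]
tcp_rot: [[0.259, 0.966, -0.002], [0.966, -0.259, -0.0], [-0.001, -0.002, -1.0]]
ft_force: [-0.4, 0.5, 0.3]
width: 53.3
grip_force: 30.0
```

send_rows --pt "1 0 5 0" --pt "3 0 12 0" --pt "4 0 19 0" --pt "4 0 25 0" --pt "4 0 29 0" --pt "4 0 32 0" --pt "4 0 34 0" --pt "4 0 35 0" --pt "4 0 35 0" --pt "4 0 35 0"

```text
time_s: 34.52
tcp_pos: [524.5, 151.8, 18.2]
tcp_rot: [[0.259, 0.966, 0.0], [0.966, -0.259, -0.0], [0.0, 0.0, -1.0]]
ft_force: [1.4, -0.6, -0.1]
width: 53.3
grip_force: 30.0
```

Gripped at 83.1, so the set-down TCP is about 15.1. That leaves 3 mm to lower before releasing.

send_rows --pt "0 0 0.5 0" --pt "0 -1 1 0" --pt "0 -1 1.5 0" --pt "0 -1 1.9 0" --pt "0 -1 2.2 0" --pt "0 -1 2.5 0" --pt "0 -1 2.8 0" --pt "0 -1 2.8 0" --pt "0 -1 2.8 0" --pt "0 -1 2.8 0"

```text
time_s: 35.35
tcp_pos: [523.4, 152.1, 15.2]
tcp_rot: [[0.259, 0.966, 0.0], [0.966, -0.259, 0.0], [0.0, 0.0, -1.0]]
ft_force: [-0.1, 0.5, 0.3]
width: 53.5
grip_force: 30.0
```

send_rows --pt "0 0 0 0" --pt "0 0 0 0" --pt "0 0 0 0" --pt "0 0 0 0" --pt "0 0 0 0" --pt "0 0 -5 0" --pt "0 0 -20 0" --pt "0 0 -50 0" --pt "0 0 -90 0" --pt "0 0 -130 0" --claw 1

```text
time_s: 36.18
tcp_pos: [522.7, 152.0, 146.8]
tcp_rot: [[0.259, 0.966, -0.001], [0.966, -0.259, -0.0], [-0.0, -0.001, -1.0]]
ft_force: [0.8, -0.8, -1.2]
width: 87.9
grip_force: 0.0
```

send_rows --pt "-30 0 0 0" --pt "-65 0 0 0" --pt "-100 0 0 0" --pt "-135 0 0 0" --pt "-170 0 0 0" --pt "-200 0 0 0" --pt "-220 0 0 0" --pt "-230 0 0 0" --pt "-230 0 0 0" --pt "-230 0 0 0"

```text
time_s: 37.02
tcp_pos: [463.9, -69.7, 145.4]
tcp_rot: [[0.259, 0.966, 0.0], [0.966, -0.259, 0.0], [0.0, 0.0, -1.0]]
ft_force: [0.2, -0.5, -0.2]
width: 88.3
grip_force: 0.0
```

```bash
python3 -c "
from h import *
save('top','t2'); im=cv2.imread('pics/t2.png'); cv2.imwrite('pics/t2c.png',cv2.resize(im[142:218,82:218],None,fx=5,fy=5,interpolation=cv2.INTER_CUBIC))
save('side','s3'); im=cv2.imread('pics/s3.png'); cv2.imwrite('pics/s3c.png',cv2.resize(im[110:200,170:270],None,fx=5,fy=5,interpolation=cv2.INTER_CUBIC))"
```

View pics/t2c.png

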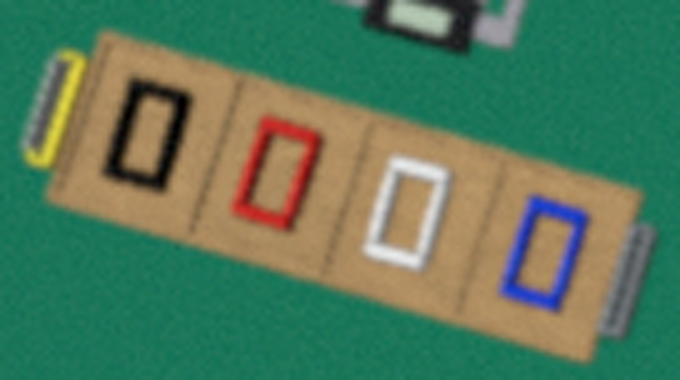

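View pics/s3c.png

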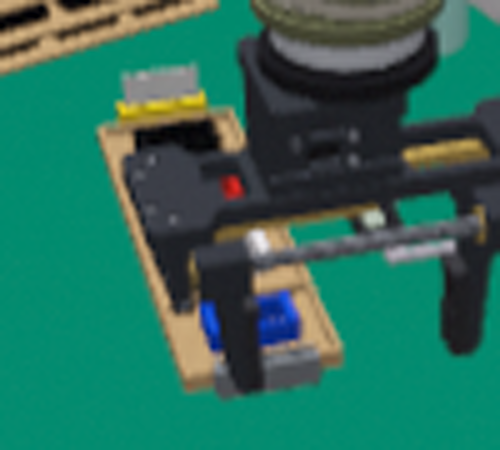

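From above all four lie flat in order, with centres at about (148,135), (277,173), (406,212) and (544,253). In the side view the gripper hides part of the tray. I'll check the offsets in numbers and hand in if they are good.

```bash
python3 -c "
from h import *
px=(np.array([(148,135),(277,173),(406,212),(544,253)],float)+.5)/5-.5+[82,142]
w=world('top',px,23)[:,:2]-[551.2,255.4]
a=np.radians(74.83);y=np.array([np.cos(a),np.sin(a)]);x=np.array([y[1],-y[0]])
r=np.c_[w@x,w@y-[108,36,-36,-108]];print(r)
if abs(r).max()<9: print(robot.finish_job())"
```

```text
[[ 0.33 -4.86]
 [ 0.33 -1.93]
 [-0.15  0.92]
 [-0.3  -0.8 ]]
the job is handed in; nothing more can be done
None
```

All four housings (black, red, white, blue from the yellow end) were set down in their tray compartments, measured flat and within 5 mm of centre, with none dropped; the job was handed in at about 37 s, but no verdict came back.

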